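# Set and close the cam clamp on a soapstone blank

### The arm

A 6-joint arm with a two-finger parallel gripper is mounted at the origin on the work surface. World frame = base frame: x ahead of the robot, y to its left, z up, the work surface at z = 0. Lengths are in m, angles in degrees, forces in N, time in s.
With the tool pointing down it reaches from about 0.325 to 0.775 m from the base axis. Payload 5.5 kg.
Tool frame: the origin (TCP) lies at the very end of the fingers, on their centre line; the grasp point (between the pads) lies 19 mm behind it; z points along the fingers, y is the line along which they close (so a half turn about z gives the same grasp; the last joint's range is limited). The gripper opens to 85 mm and grips with 20 to 120 N. Pads are 22 mm wide; open, the fingers measure 114 mm over their backs; the gripper's body (76 mm by 85 mm) begins 54 mm behind the grasp point. The pads swing forward as they close: fully open they stand 13 mm farther back than shut.
Start: joints at [69.918, 5.22, 70.514, -0, 104.267, -3.249], TCP at [0.174, 0.574, 0.231] pointing down, gripper open.
Joint ranges: [-164.24, 164.24], [-49.07, 125.15], [9.68, 141.18], [-86.29, 266.29], [3.28, 154.24], [-151.56, 151.56]. Speed limits (degrees/s): [147.25, 147.25, 172.46, 180, 180, 180].

### API

Orientations are given as [roll, pitch, yaw] about the fixed x, y, z axes, in that order (R = Rz(yaw) Ry(pitch) Rx(roll)).
In Python, from bench import arm, optics, models gives the robot as it stands.
- The arm moves only by the shell command python3 -m pendant 'ROWS' [FORCE]. ROWS is JSON, one flat list of numbers, 5 for each row, row after row: the shift along the tool's x, y, z in units of 0.3 m (1.0 is 0.3 m), then the turn about the tool's z in units of 30 degrees (1.0 is 30 degrees), then the gripper command: -1 is fully open, 1 is shut, values between are in proportion. A call has exactly 8 rows; each row is the pose to reach, as a shift and turn from the pose commanded when the call began, along the tool's axes at that moment; what a row does not reach only later rows make up. A row lasts 1/8 s, in which the tool goes at most 62.5 mm and 10.7 degrees, less where a joint would pass 70% of its speed; a pose out of reach is approached as far as the arm can. A call with a number of a shift or a turn outside -1 to 1 is refused whole. A call with a gripper value outside its range is refused whole. The fingers move at their own pace and stop on an object; FORCE is the grip in N (left out, the last holds). Time passes only in rows, so rows that repeat a pose let the fingers close, or fill a call up. It gives the time, the measured TCP pose, the force, the opening and the grip force at its end, in the units of the state.
- arm.read_state(): the state, without advancing time (a new reading comes with each control period).
- optics.capture(name): name is "side" or "top" or "wrist"; returns the picture (384x512x3 uint8, red, green, blue); there is no depth.
- optics.camera_model(name): a dict with "fx", "fy", "cx", "cy" (pixels), "cam_to_world" (4x4, takes a point from camera to world coordinates); the wrist camera has in their place "mount" (4x4, takes a point from camera to tool coordinates, whose origin is the TCP and whose axes are the flange's). Camera axes: x right, y up, looking along -z (the intrinsics and any distortion apply to the point x, -y, -z); pixel columns grow to the right and rows downward; lengths in m; the calibration is good to about 2 mm. A picture is of the moment at which its call begins: read the wrist's pose just before it. camera_model takes no time and is no camera call.
- arm.close_job(): hands the job in; it is judged then, once.
Trained networks look in the newest picture that a camera, given by its name, has taken for a name from the list of things; names that differ only in an ending like _2 or _b are one class to them, and where a whole thing is asked for, a point or a joint stands for the part that bears it (a point fixed in the world has none). Each returns a list of dicts, best first, with "score" (0 to 1); they miss things now and then, are a little off and sometimes report something else, mostly with a low value. They report only what shows in the picture. A call takes as long as a camera call. They do not tell look-alikes from the thing itself.
- models.recognise(target, camera): "position" ([x, y, z] in m, in world coordinates, good to about 4 mm: the middle of the surface that is visible of it).
The state is a dict: "time": time; "joint_positions": joint angles; "qd": joint speeds; "joint_torque": joint torques, N m; "tool_pos": TCP position; "ee_rot": TCP orientation; "ft_force": force on the tool from outside, world axes, zero at the start; "ft_torque": the same for the moment, N m; "finger_gap": finger opening in m; "finger_force": force on a finger pad.
Only numpy, scipy, OpenCV 4.12 (cv2) and the standard library are available. Lean on these libraries where they do the work, as an engineer would, in place of code of your own. Each camera call takes 0.05 s, during which the arm holds its last target. There are 200 camera calls.

### The job

Clamp the soapstone blank where it lies for carving: set the knurled nut on the strap clamp so that the cam lever just begins to bite when it stands straight up, and flip the lever right over to its closed stop. The soft stone must neither slip nor crack, so do not clamp it harder than that, and leave the stone, the tools and the other things where they are.

Things in the scene. Friction and masses are not known exactly. Their poses are not given: they have to be found in the camera images.
- board: wooden carving board 440 x 240 x 20 mm fixed on the bench, an aluminium T-track along its middle, two dark wooden stops 14 mm high behind and beside the stone. Origin under its centre, x along the track; its top is 20 mm above the origin.
- clamp: steel cam strap clamp fixed in the T-track. Origin on the board's top under its stud, z up, x along the strap to the foot, y across. A steel strap 200 x 40 x 20 mm lies on the heel block (x = -88 mm) and on the stone through the foot under the nut (x = +88 mm); its top is about 97 mm above the board. The cam lever on the stud (x = 0) presses its middle. Only the nut and lever are worked.
- nut_mid (a point): centre (half-way up, within 2 mm) of the knurled nut's round steel head: 40 mm diameter, 22 mm tall, axis upright, 119 mm above the board at any setting; 10 mm or more clear below the head. It has a quick thread: a full turn clockwise from above lowers the foot against the strap by 10 mm. It drags with 0.3 N m and stays where left. It starts slack; how slack is not known and must be felt at the lever.
- lever (a joint): cam lever angle, rad: 0 = open (leaning 45 deg from upright to the clamp's +y side), 0.785 = straight up, 2.007 = closed (20 deg above level on the -y side, stop at 2.017). Cam travel at the strap: 6.5 mm x cos(1.957 - angle), doubled at the foot. So if it bites late, at angle b, the nut wants about 13 mm x (cos(1.957 - b) - cos(1.172)) more turned down.
- lever_pivot (a point): centre of the lever's pivot pin on the stud, 118 mm above the board; axis along the clamp's x. Before it bites the lever moves freely (drag 0.08 N m) and stays at any angle. With the right setting the torque climbs past 0.07 N m at upright, to about 0.4 N m some 0.3 to 0.7 rad later, then falls off towards closed, where it locks itself. If far too slack it hardly bites at all.
- lever_knob (a point): centre of the black ball knob (20 mm diameter) at the lever's end, 80 mm out from the pivot on an 8 mm steel rod. It swings with the lever in the plane x = 0 of the clamp; push it round with the side of the closed fingers, past upright from above, and back to open from its other side.
- stone: grey-green soapstone blank, 110 x 75 x 45 mm, about 0.95 kg, loose on the board under the foot and beside the two stops, already where it is to be clamped. Origin under its centre, long side along x.
- chisel: wood-handled flat chisel, 200 mm long, lying on the board; origin under its middle
- rasp: wood-handled steel rasp, 260 mm long, lying on the bench; origin under its middle
- offcut: small stone offcut, 45 x 35 x 28 mm, on the board; origin under its middle
- mallet: round wooden mallet standing on its head, 72 mm wide, 205 mm tall; origin under its head
- water_bottle: clear water bottle, 60 mm wide, 170 mm tall; origin under its base
- carving: small finished stone figure, 52 mm wide, 82 mm tall; origin under its base
- brush: flat dust brush, 125 mm long, lying; origin under its middle
Things that resemble listed ones, but are neither listed nor needed, are in the scene too. What is shaped like the stone but blue or purple is not meant.

How it is judged (in metres and radians):
At the end, for the whole second after the job is handed in: The lever rests closed (within 0.08 rad of 2.007), the stone, clamped, presses on the board with 112 to 152 N, its weight included (131 N if the bite begins exactly upright, about 17 N per 0.1 rad off it), the stone lies within 6 mm of where it was, and the robot is clear (value of joint lever above 1.93 rad and contact force between board and stone between 112 and 152 N and distance of stone from where it was at the start of the episode below 0.006 m and velocity of joint lever below 0.05 rad/s); the robot touches nothing.
It fails at once if the stone is pressed on the board with more than 175 N and cracks (contact force between board and stone above 175 N).
It fails at once if the stone is knocked more than 10 mm from its place (distance of stone from where it was at the start of the episode above 0.01 m).
It fails at once if the gripper strikes or presses the stone (over 15 N) (contact force between the fingers and stone above 15 N).
It fails at once if a bystander is moved more than 25 mm (distance of any of chisel, rasp, offcut, mallet, water_bottle, carving, brush from where it was at the start of the episode above 0.025 m).
It also fails if it takes over 72 s, if anything falls off the work surface, if the arm or the gripper's body presses on something with over 40 N, if the wrist force passes 120 N, or if a joint passes its speed limit or range.

## Working session

There is one attempt and no reset: what is moved stays moved. The work goes in short steps, Python scripts to look and compute and a shell command to move; the robot and the scene stay as the last step left them, time stands still between calls to the robot, and variables do not carry over. Pictures are saved under pics/ and viewed, at most 10 in all, crops included, and the job is handed in when it is done.

```bash
ls; mkdir -p pics
python3 - <<'E'
from bench import arm,optics,models
import cv2
for c in("top","side"):
    p=optics.capture(c);cv2.imwrite(f"pics/{c}0.png",p[:,:,::-1])
    for t in("nut_mid","lever_pivot","lever_knob","stone","board","clamp"):
        r=models.recognise(t,c);print(c,t,[(round(d["score"],2),[round(float(v),3) for v in d["position"]]) for d in r[:3]])
s=arm.read_state();print(s)
E
```

```text
pics
top nut_mid [(0.82, [0.546, -0.037, 0.15])]
top lever_pivot [(0.66, [0.551, -0.037, 0.145])]
top lever_knob [(0.57, [0.542, -0.026, 0.159])]
top stone [(0.91, [0.225, -0.28, 0.045]), (0.75, [0.823, -0.162, 0.044]), (0.75, [0.393, 0.486, 0.044])]
top board [(0.79, [0.526, 0.039, 0.019])]
top clamp [(0.76, [0.55, -0.035, 0.145]), (0.51, [0.525, 0.04, 0.02])]
side nut_mid [(0.55, [0.551, -0.102, 0.082])]
side lever_pivot [(0.57, [0.551, -0.104, 0.085]), (0.56, [0.37, -0.438, 0.083])]
side lever_knob [(0.69, [0.55, -0.108, 0.085]), (0.5, [0.5, 0.068, 0.065])]
side stone [(0.78, [0.387, 0.467, 0.046]), (0.7, [0.501, 0.066, 0.063]), (0.61, [0.821, -0.174, 0.046])]
side board [(0.74, [0.501, -0.019, 0.016])]
side clamp [(0.82, [0.549, -0.107, 0.086])]
{'time': 0.7, 'joint_positions': array([ 6.99171985e+01,  5.21899310e+00,  7.05124036e+01,  1.13497573e-03,
        1.04267107e+02, -3.24634499e+00]), 'qd': array([-0.14944359, -0.02430975,  0.03044848,  0.01887212,  0.06664596,
        0.22692335]), 'joint_torque': array([ 9.63073471e-04, -4.58328187e+01, -4.17981613e+01,  8.81908818e-06,
        8.77787934e-04,  5.07437250e-06]), 'tool_pos': array([0.17376338, 0.5743081 , 0.23129695]), 'ee_rot': array([ 1.79998444e+02, -1.01347092e-03,  1.63163823e+02]), 'ft_force': array([-0.08695312,  0.06111014, -0.4776332 ]), 'ft_torque': array([0.00429296, 0.00130084, 0.05200812]), 'finger_force': 0.0, 'finger_gap': 0.08558032032791739}
```

View pics/top0.png

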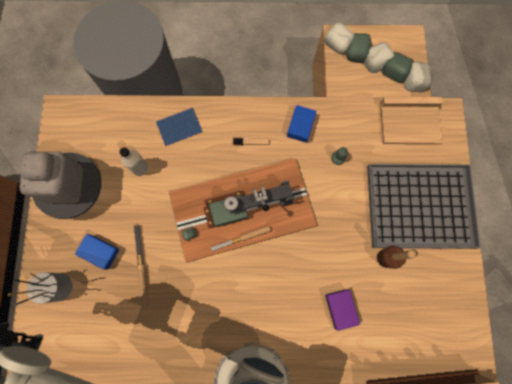

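View pics/side0.png

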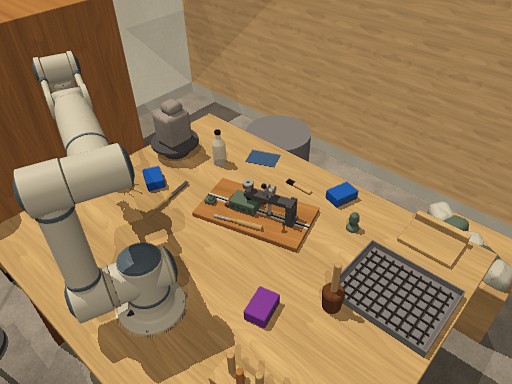

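The top view shows the board at (243,209) with the green stone at (228,208), the round nut at (231,203) and the heel block near (285,195). The stone look-alikes are blue at (97,252) and (302,123), and purple at (343,309). I'll check the choice in a crop.

```bash
cat > h.py <<'E'
import numpy as np, cv2
from bench import arm,optics,models
def ray(name,u,v,z,pose=None):
    m=optics.camera_model(name)
    if "cam_to_world" in m: T=np.array(m["cam_to_world"])
    else: T=tool(pose)@np.array(m["mount"])
    d=T[:3,:3]@np.array([(u-m["cx"])/m["fx"],-(v-m["cy"])/m["fy"],-1]);o=T[:3,3]
    return o+d*(z-o[2])/d[2]
def tool(s):
    from scipy.spatial.transform import Rotation as R
    T=np.eye(4);T[:3,:3]=R.from_euler("xyz",s["ee_rot"],degrees=True).as_matrix();T[:3,3]=s["tool_pos"];return T
E
python3 - <<'E'
from h import *
np.set_printoptions(precision=3,suppress=True)
p=cv2.imread("pics/top0.png");c=cv2.resize(p[150:270,160:325],None,fx=4.8,fy=4.8,interpolation=cv2.INTER_CUBIC);cv2.imwrite("pics/crop1.png",c)
print(optics.camera_model("wrist"), optics.camera_model("top"))
for u,v,z in((231,203,.15),(285,195,.12),(297,161,.02),(315,215,.02),(188,258,.02),(169,193,.02)):print(u,v,ray("top",u,v,z))
E
```

```text
{'fx': 343.9916893361255, 'fy': 343.9916893361255, 'cx': 253.13508283955258, 'cy': 192.83276993057757, 'mount': array([[-0.   ,  0.945,  0.327,  0.084],
       [ 1.   , -0.   ,  0.   , -0.001],
       [ 0.   ,  0.327, -0.945, -0.142],
       [ 0.   ,  0.   ,  0.   ,  1.   ]])} {'fx': 374.9779777701716, 'fy': 374.9779777701716, 'cx': 250.05377001233006, 'cy': 198.80623114853992, 'cam_to_world': array([[ 0.006,  0.978, -0.211,  0.304],
       [-1.   ,  0.006,  0.001,  0.013],
       [ 0.003,  0.211,  0.978,  1.234],
       [ 0.   ,  0.   ,  0.   ,  1.   ]])}
231 203 [0.524 0.068 0.15 ]
285 195 [ 0.556 -0.095  0.12 ]
297 161 [ 0.697 -0.147  0.02 ]
315 215 [ 0.512 -0.202  0.02 ]
188 258 [0.37  0.209 0.02 ]
169 193 [0.583 0.281 0.02 ]
```

View pics/crop1.png

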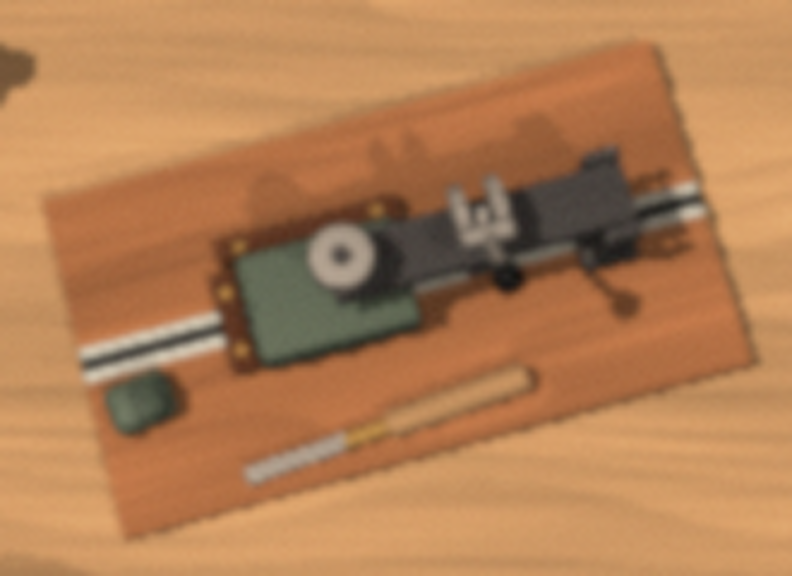

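Run:
```python
from h import *
np.set_printoptions(precision=4,suppress=True)
n=ray("top",231.2,203.1,.150)
pv=ray("top",260.4,194.8,.145)
k=ray("top",265.8,207.7,.1946)
print(n,pv,k,n-pv)
print(np.degrees(np.arctan2((n-pv)[1],(n-pv)[0])),np.linalg.norm((n-pv)[:2]))
yaw=np.radians(104.9);X=np.array([np.cos(yaw),np.sin(yaw)]);Y=np.array([-X[1],X[0]])
print("knob in clamp",(k-pv)[:2]@X,(k-pv)[:2]@Y)
R=tool(arm.read_state())[:3,:3]
t=np.array([k[0],k[1],0.30])
print("shift units",R.T@(t-arm.read_state()["tool_pos"])/.3)
```

```text
[0.5241 0.0671 0.15  ] [ 0.5509 -0.0192  0.145 ] [ 0.5024 -0.033   0.1946] [-0.0268  0.0863  0.005 ]
107.25912649027094 0.09034102635353143
knob in clamp -0.0008395878826492672 0.05038363412291161
shift units [-1.6349 -1.6202 -0.2291]
```

```bash
python3 -m pendant '[-0.2,-0.2,-0.2,0,-1,-0.35,-0.35,-0.23,0,-1,-0.5,-0.5,-0.23,0,-1,-0.65,-0.65,-0.23,0,-1,-0.8,-0.8,-0.23,0,-1,-0.9,-0.9,-0.23,0,-1,-0.97,-0.97,-0.23,0,-1,-1,-1,-0.23,0,-1]'
python3 -m pendant '[-0.15,-0.15,0,-0.35,-1,-0.3,-0.3,0,-0.7,-1,-0.45,-0.45,0,-1,-1,-0.6,-0.6,0,-1,-1,-0.63,-0.62,0,-1,-1,-0.63,-0.62,0,-1,-1,-0.63,-0.62,0,-1,-1,-0.63,-0.62,0,-1,-1]' 20
python3 - <<'E'
from h import *
import pickle
s=arm.read_state();p=optics.capture("wrist");pickle.dump(s,open("s1.pkl","wb"))
cv2.imwrite("pics/w1.png",cv2.resize(p[:,:,::-1],(800,600)))
print(s["tool_pos"],s["ee_rot"],s["time"],s["ft_force"])
for t in("nut_mid","lever_pivot","lever_knob"):print(t,[(round(d["score"],2),np.round(d["position"],3)) for d in models.recognise(t,"wrist")[:2]])
E
```

```text
time: 1.7
tool_pos: [0.375, 0.198, 0.3006]
ee_rot: [180.0, 0.0, 162.9]
ft_force: [-1.0, -0.5, 0.4]
finger_gap: 0.0856
finger_force: 0.0
time: 2.7
tool_pos: [0.5008, -0.0311, 0.3007]
ee_rot: [180.0, 0.0, -166.7]
ft_force: [0.1, 0.2, -0.6]
finger_gap: 0.0857
finger_force: 0.0
[ 0.50082762 -0.03105937  0.30070984] [ 1.79994430e+02  4.43351741e-02 -1.66716879e+02] 2.7 [ 0.14742342  0.24249629 -0.64070584]
nut_mid [(0.82, array([ 0.551, -0.038,  0.144]))]
lever_pivot [(0.68, array([ 0.549, -0.039,  0.142]))]
lever_knob [(0.6, array([ 0.534, -0.025,  0.164]))]
```

View pics/w1.png

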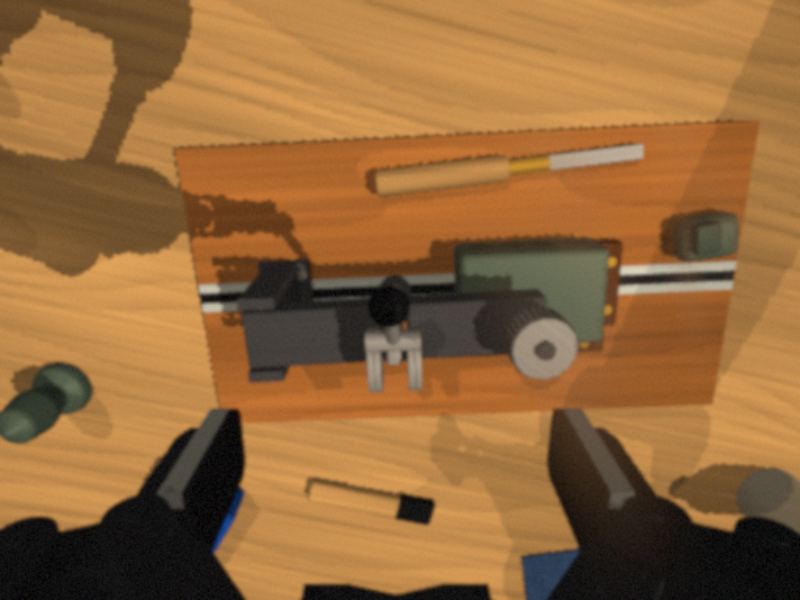

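Run:
```python
from h import *
import pickle
np.set_printoptions(precision=4,suppress=True)
s=pickle.load(open("s1.pkl","rb"))
f=1/1.5625
n=ray("wrist",545*f,347*f,.150,s);k=ray("wrist",390*f,301*f,.1946,s)
print("nut",n,"knob",k)
for a in (103,104,104.9,106):
    y=np.radians(a);X=np.array([np.cos(y),np.sin(y)]);Y=np.array([-X[1],X[0]])
    pv=k[:2]-.0566*Y; print(a,"pivot from knob",pv,"nut in clamp",(n[:2]-pv)@X,(n[:2]-pv)@Y)
# board edge direction from wrist picture at z=.02
a=ray("wrist",176*f,149*f,.02,s);b=ray("wrist",757*f,122*f,.02,s);c=ray("wrist",219*f,422*f,.02,s);d=ray("wrist",713*f,403*f,.02,s)
for p,q in((a,b),(c,d)):print(np.degrees(np.arctan2(*(q-p)[1::-1])),np.linalg.norm(q-p))
# rows: grasp target with yaw 105+90
print(tool(s)[:3,:3].T@(np.array([k[0],k[1],.1946-.019])-s["tool_pos"])/.3)
```

```text
nut [0.5249 0.0645 0.15  ] knob [ 0.5028 -0.0346  0.1946]
103 pivot from knob [ 0.5579 -0.0219] nut in clamp 0.09155907720100932 0.012772753994203231
104 pivot from knob [ 0.5577 -0.0209] nut in clamp 0.09078024139975527 0.011181502867717324
104.9 pivot from knob [ 0.5575 -0.02  ] nut in clamp 0.09005563932037677 0.00976119197768563
106 pivot from knob [ 0.5572 -0.019 ] nut in clamp 0.08913985783859393 0.008040985853620584
105.83176371793591 0.43611332874641356
105.79308065311524 0.44207296065593826
[-0.0033 -0.013   0.417 ]
```

Run:
```python
from h import *
import pickle
np.set_printoptions(precision=4,suppress=True)
s=pickle.load(open("s1.pkl","rb"))
for z in (.19,.195,.2,.205):
    print(z,ray("top",265.8,207.7,z)[:2],ray("wrist",249.6,192.6,z,s)[:2])
p=cv2.imread("pics/side0.png");cv2.imwrite("pics/crop2.png",cv2.resize(p[165:255,185:325],None,fx=5.7,fy=5.7,interpolation=cv2.INTER_CUBIC))
```

```text
0.19 [ 0.5033 -0.0332] [ 0.5043 -0.0343]
0.195 [ 0.5023 -0.0329] [ 0.5026 -0.0346]
0.2 [ 0.5014 -0.0327] [ 0.5009 -0.035 ]
0.205 [ 0.5004 -0.0325] [ 0.4992 -0.0353]
```

View pics/crop2.png

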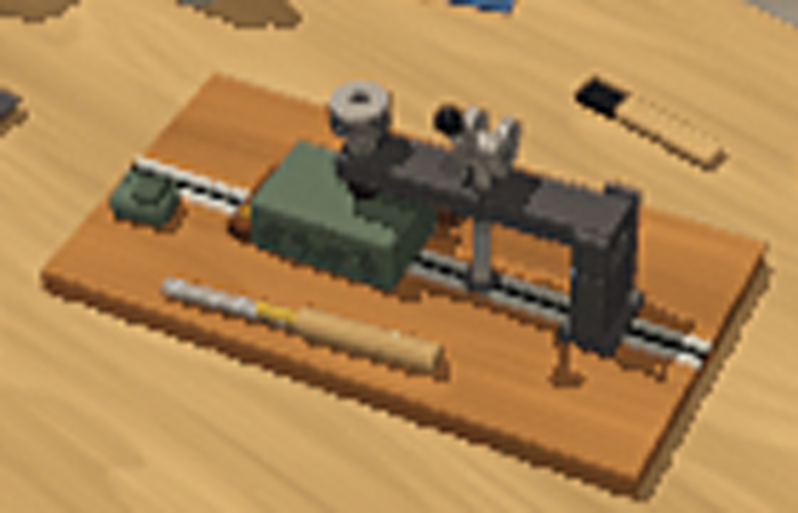

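Run:
```python
from h import *
np.set_printoptions(precision=4,suppress=True)
print("nut",ray("side",248.3,182.9,.15))
for z in (.19,.195,.2,.205): print(z,ray("side",263.8,186.2,z))
```

```text
nut [0.5247 0.0604 0.15  ]
0.19 [ 0.5126 -0.0277  0.19  ]
0.195 [ 0.5081 -0.0317  0.195 ]
0.2 [ 0.5037 -0.0356  0.2   ]
0.205 [ 0.4992 -0.0396  0.205 ]
```

```bash
python3 -m pendant '[0,-0.01,0.2,-0.08,-0.3,0,-0.01,0.35,-0.08,-0.3,0,-0.01,0.41,-0.08,-0.3,0,-0.01,0.41,-0.08,-0.3,0,-0.01,0.41,-0.08,1,0,-0.01,0.41,-0.08,1,0,-0.01,0.41,-0.08,1,0,-0.01,0.41,-0.08,1]' 20
python3 - <<'E'
from h import *
s=arm.read_state();p=optics.capture("wrist")
cv2.imwrite("pics/w2.png",p[:,:,::-1])
print(s["tool_pos"],s["ft_force"],s["ft_torque"],s["finger_gap"],s["finger_force"])
E
```

```text
time: 3.9
tool_pos: [0.5018, -0.0347, 0.1792]
ee_rot: [180.0, 0.1, -164.4]
ft_force: [-4.0, 4.1, 4.3]
finger_gap: 0.0185
finger_force: 19.5
[ 0.50182315 -0.03472597  0.17924099] [-3.97972091  4.13708009  4.25030549] [5.62907186e-01 6.12805395e-01 1.65310776e-04] 0.018510888835406806 19.503861665725708
```

View pics/w2.png

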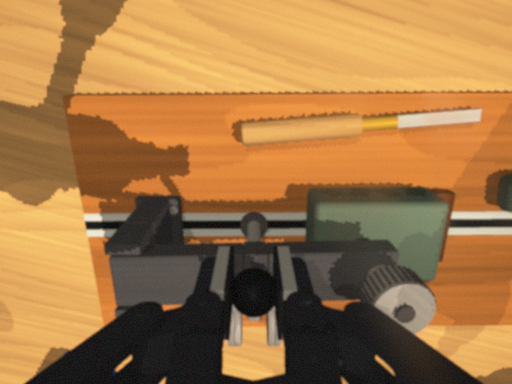

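Knob is centred between the pads at (255,285), the board edges are level so the yaw is right. Now I swing it to upright.

```bash
python3 -m pendant '[-0.0273,0.003,-0.027,0,1,-0.055,0.003,-0.045,0,1,-0.087,0.003,-0.061,0,1,-0.12,0.003,-0.072,0,1,-0.154,0.003,-0.08,0,1,-0.17,0.003,-0.081,0,1,-0.189,0.003,-0.081,0,1,-0.189,0.003,-0.081,0,1]'
python3 -c "
from h import *
s=arm.read_state();R=tool(s)[:3,:3];print(s['tool_pos'],'tool-frame f',R.T@s['ft_force'],R.T@s['ft_torque'],s['finger_gap'])"
```

```text
time: 4.95
tool_pos: [0.5564, -0.0191, 0.2013]
ee_rot: [180.0, 0.0, -164.4]
ft_force: [-1.4, 2.0, -7.6]
finger_gap: 0.0183
finger_force: 19.8
[ 0.55642191 -0.01905018  0.20130269] tool-frame f [0.79688221 2.3389288  7.60895514] [-0.30811786  0.09030832 -0.06406731] 0.018277410786706208
```

```bash
cat > r.py <<'E'
from h import *
s=arm.read_state();R=tool(s)[:3,:3];f=R.T@s['ft_force']
print(np.round(s['tool_pos'],4),'f_tool',np.round(f,2),'gap',round(s['finger_gap'],4))
E
python3 -m pendant '[-0.02,0.004,0.005,0,1,-0.04,0.004,0.008,0,1,-0.06,0.004,0.012,0,1,-0.075,0.004,0.017,0,1,-0.091,0.004,0.022,0,1,-0.091,0.004,0.022,0,1,-0.091,0.004,0.022,0,1,-0.091,0.004,0.022,0,1]'; python3 r.py
python3 -m pendant '[-0.02,0,0.01,0,1,-0.04,0,0.02,0,1,-0.06,0,0.032,0,1,-0.07,0,0.039,0,1,-0.08,0,0.046,0,1,-0.08,0,0.046,0,1,-0.08,0,0.046,0,1,-0.08,0,0.046,0,1]'; python3 r.py
```

```text
time: 5.95
tool_pos: [0.5829, -0.0112, 0.1958]
ee_rot: [-179.9, 0.1, -164.4]
ft_force: [2.1, -5.2, 1.6]
finger_gap: 0.018
finger_force: 20.4
[ 0.5829 -0.0112  0.1958] f_tool [-0.62 -5.61 -1.61] gap 0.018
time: 6.95
tool_pos: [0.6056, -0.0046, 0.1817]
ee_rot: [-180.0, 0.1, -164.4]
ft_force: [0.7, -5.4, 4.0]
finger_gap: 0.0183
finger_force: 20.9
[ 0.6056 -0.0046  0.1817] f_tool [ 0.81 -5.42 -4.04] gap 0.0183
```

```bash
python3 -m pendant '[-0.01,-0.004,0.005,0,1,-0.02,-0.004,0.015,0,1,-0.03,-0.004,0.025,0,1,-0.035,-0.004,0.03,0,1,-0.035,-0.004,0.03,0,1,-0.035,-0.004,0.03,0,1,-0.035,-0.004,0.03,0,1,-0.035,-0.004,0.03,0,1]'; python3 r.py
python3 -m pendant '[-0.01,0,0.01,0,1,-0.02,0,0.025,0,1,-0.027,0,0.038,0,1,-0.027,0,0.038,0,1,-0.027,0,0.038,0,1,-0.027,0,0.038,0,1,-0.027,0,0.038,0,1,-0.027,0,0.038,0,1]'; python3 r.py
```

```text
time: 7.95
tool_pos: [0.6157, -0.002, 0.1721]
ee_rot: [179.9, 0.0, -164.4]
ft_force: [0.4, 3.4, 4.0]
finger_gap: 0.0186
finger_force: 21.2
[ 0.6157 -0.002   0.1721] f_tool [-1.31  3.18 -3.98] gap 0.0186
time: 8.95
tool_pos: [0.6241, 0.0004, 0.1605]
ee_rot: [179.9, 0.1, -164.4]
ft_force: [2.4, 4.5, 0.7]
finger_gap: 0.0179
finger_force: 21.4
[6.241e-01 4.000e-04 1.605e-01] f_tool [-3.54  3.71 -0.68] gap 0.0179
```

```bash
python3 -m pendant '[0.01,-0.0,-0.01,0,1,0.015,0.002,-0.022,0,1,0.022,0.003,-0.032,0,1,0.027,0.003,-0.038,0,1,0.027,0.003,-0.038,0,1,0.027,0.003,-0.038,0,1,0.027,0.003,-0.038,0,1,0.027,0.003,-0.038,0,1]'; python3 r.py
python3 -m pendant '[0.007,0,-0.005,0,1,0.017,0,-0.015,0,1,0.027,0,-0.024,0,1,0.035,0,-0.03,0,1,0.035,0,-0.03,0,1,0.035,0,-0.03,0,1,0.035,0,-0.03,0,1,0.035,0,-0.03,0,1]'; python3 r.py
```

```text
time: 9.95
tool_pos: [0.6152, -0.002, 0.1724]
ee_rot: [-180.0, -0.0, -164.4]
ft_force: [-1.5, 0.7, 2.7]
finger_gap: 0.0183
finger_force: 21.5
[ 0.6152 -0.002   0.1724] f_tool [ 1.27  1.06 -2.68] gap 0.0183
time: 10.95
tool_pos: [0.605, -0.0049, 0.1812]
ee_rot: [-180.0, -0.0, -164.4]
ft_force: [-3.1, -1.7, 3.1]
finger_gap: 0.0184
finger_force: 21.5
[ 0.605  -0.0049  0.1812] f_tool [ 3.42 -0.79 -3.07] gap 0.0184
```

```bash
python3 -m pendant '[0.015,0,-0.01,0,1,0.035,0,-0.024,0,1,0.055,0,-0.035,0,1,0.07,0,-0.042,0,1,0.08,0,-0.046,0,1,0.08,0,-0.046,0,1,0.08,0,-0.046,0,1,0.08,0,-0.046,0,1]'; python3 r.py
python3 -m pendant '[0.02,0,-0.006,0,1,0.04,0,-0.01,0,1,0.06,0,-0.013,0,1,0.075,0,-0.016,0,1,0.091,0,-0.019,0,1,0.091,0,-0.019,0,1,0.091,0,-0.019,0,1,0.091,0,-0.019,0,1]'; python3 r.py
```

```text
time: 11.95
tool_pos: [0.5817, -0.0116, 0.1944]
ee_rot: [-180.0, -0.1, -164.5]
ft_force: [-1.5, -5.5, -4.0]
finger_gap: 0.0185
finger_force: 20.9
[ 0.5817 -0.0116  0.1944] f_tool [ 2.9  -4.86  4.03] gap 0.0185
time: 12.95
tool_pos: [0.5559, -0.0189, 0.2004]
ee_rot: [-180.0, -0.0, -164.5]
ft_force: [0.6, -5.8, -4.4]
finger_gap: 0.0182
finger_force: 20.4
[ 0.5559 -0.0189  0.2004] f_tool [ 0.95 -5.72  4.38] gap 0.0182
```

```bash
python3 -m pendant '[0.02,0.004,0,0,1,0.04,0.004,0.004,0,1,0.06,0.004,0.008,0,1,0.08,0.004,0.013,0,1,0.091,0.004,0.016,0,1,0.091,0.004,0.016,0,0,0.091,0.004,0.016,0,-0.2,0.091,0.004,0.016,0,-0.2]'; python3 r.py
python3 -m pendant '[0,0,-0.1,0,-0.2,0,0,-0.24,0,-0.2,-0.03,0.12,-0.24,0,-0.2,-0.05,0.24,-0.24,0,-0.2,-0.071,0.292,-0.24,0,-0.2,-0.071,0.292,-0.24,0,-0.2,-0.071,0.292,-0.24,0,-0.2,-0.071,0.292,-0.24,0,-0.2]'
python3 - <<'E'
from h import *
import pickle
s=arm.read_state();p=optics.capture("wrist");pickle.dump(s,open("s3.pkl","wb"))
cv2.imwrite("pics/w3.png",cv2.resize(p[:,:,::-1],(800,600)))
E
```

```text
time: 13.95
tool_pos: [0.5293, -0.024, 0.1961]
ee_rot: [180.0, 0.0, -164.4]
ft_force: [0.3, -0.0, 0.7]
finger_gap: 0.0512
finger_force: 0.0
[ 0.5293 -0.024   0.1961] f_tool [-0.28 -0.11 -0.66] gap 0.0512
time: 14.95
tool_pos: [0.5264, 0.0645, 0.2678]
ee_rot: [-180.0, -0.0, -164.5]
ft_force: [-0.7, 0.1, 0.9]
finger_gap: 0.0513
finger_force: 0.0
```

View pics/w3.png

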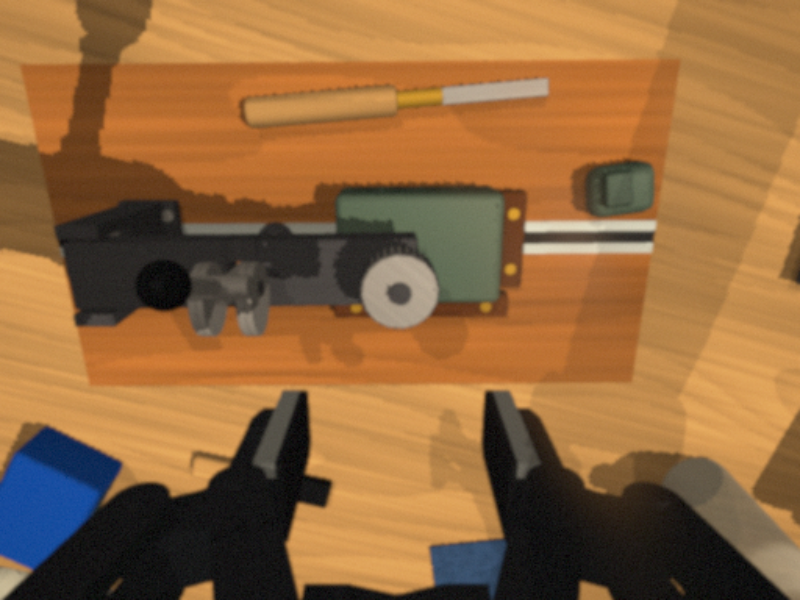

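The nut head shows at (400,293) with a hole in its centre; the lever is near upright with the knob at (162,285), well clear.

Run:
```python
from h import *
import pickle
s=pickle.load(open("s3.pkl","rb"))
n=ray("wrist",256,187.5,.150,s);k=ray("wrist",162/1.5625,285/1.5625,.138+.075,s)
R=tool(s)[:3,:3]
print(n,k,"nut-knob in tool",R.T@(n-k),"units",R.T@(np.array([n[0],n[1],.126])-s["tool_pos"])/.3)
```

```text
[0.52669186 0.06568445 0.15      ] [ 0.52817625 -0.02898279  0.213     ] nut-knob in tool [-0.02387161  0.09163931  0.062972  ] units [-0.00224923  0.00357677  0.4725043 ]
```

```bash
python3 -m pendant '[-0.002,0.004,0.15,0,-0.2,-0.002,0.004,0.3,0,-0.2,-0.002,0.004,0.42,0,-0.2,-0.002,0.004,0.466,0,-0.2,-0.002,0.004,0.466,0,-0.2,-0.002,0.004,0.466,0,1,-0.002,0.004,0.466,0,1,-0.002,0.004,0.466,0,1]' 60; python3 r.py
```

```text
time: 16.0
tool_pos: [0.5275, 0.0665, 0.1301]
ee_rot: [-179.9, 0.2, -164.4]
ft_force: [0.1, -1.4, 5.7]
finger_gap: 0.038
finger_force: 60.5
[0.5275 0.0665 0.1301] f_tool [ 0.23 -1.4  -5.67] gap 0.038
```

```bash
python3 -m pendant '[0,0,0,0.2,1,0,0,0,0.4,1,0,0,0,0.6,1,0,0,0,0.8,1,0,0,0,1,1,0,0,0,1,1,0,0,0,1,1,0,0,0,1,1]'; python3 r.py
python3 -m pendant '[0,0,0,0.2,1,0,0,0,0.4,1,0,0,0,0.6,1,0,0,0,0.8,1,0,0,0,1,1,0,0,0,1,1,0,0,0,1,1,0,0,0,1,1]'; python3 -c "
from bench import arm;s=arm.read_state();print(s['ft_torque'],s['joint_positions'][5])"
python3 -m pendant '[0,0,0,0.2,1,0,0,0,0.4,1,0,0,0,0.6,1,0,0,0,0.8,1,0,0,0,1,1,0,0,0,1,1,0,0,0,1,1,0,0,0,1,1]'; python3 -c "
from bench import arm;s=arm.read_state();print(s['ft_torque'],s['joint_positions'][5])"
```

```text
time: 17.0
tool_pos: [0.5277, 0.0664, 0.1301]
ee_rot: [180.0, 0.2, 165.5]
ft_force: [0.2, -3.1, 5.8]
finger_gap: 0.0378
finger_force: 60.6
[0.5277 0.0664 0.1301] f_tool [-1.02 -2.95 -5.83] gap 0.0378
time: 18.0
tool_pos: [0.528, 0.0663, 0.13]
ee_rot: [179.8, 0.2, 135.7]
ft_force: [3.4, -3.6, 6.3]
finger_gap: 0.0378
finger_force: 60.6
[-0.57406112 -0.66979562 -0.0942151 ] -42.12832157929024
time: 19.0
tool_pos: [0.5286, 0.066, 0.1301]
ee_rot: [179.7, 0.2, 105.6]
ft_force: [4.3, -5.0, 4.6]
finger_gap: 0.038
finger_force: 60.4
[-0.72948421 -1.09355421 -0.08879768] -12.129805751515011
```

```bash
python3 -m pendant '[0,0,0,0,-0.2,0,0,0,0,-0.2,0,0,-0.2,0,-0.2,0,0,-0.35,0,1,0,0,-0.43,0,1,-0.15,-0.1,-0.43,0,1,-0.298,-0.2,-0.43,0,1,-0.298,-0.2,-0.43,0,1]' 20; python3 r.py
python3 -m pendant '[0,0,0.08,0,1,0,0,0.17,0,1,0,0,0.175,0,1,0,0.03,0.175,0,1,0,0.06,0.175,0,1,0,0.09,0.175,0,1,0,0.118,0.175,0,1,0,0.118,0.175,0,1]'; python3 r.py
python3 - <<'E'
from h import *
p=optics.capture("wrist")
cv2.imwrite("pics/w4.png",p[:,:,::-1])
E
```

```text
time: 20.0
tool_pos: [0.4917, -0.0377, 0.2568]
ee_rot: [-179.9, -0.0, 105.4]
ft_force: [0.0, -0.3, 0.6]
finger_gap: 0.0003
finger_force: 0.0
[ 0.4917 -0.0377  0.2568] f_tool [-0.26 -0.05 -0.63] gap 0.0003
time: 21.0
tool_pos: [0.5274, -0.0257, 0.2042]
ee_rot: [-180.0, -0.0, 105.6]
ft_force: [0.2, 0.0, -0.3]
finger_gap: 0.0002
finger_force: 0.0
[ 0.5274 -0.0257  0.2042] f_tool [0.   0.17 0.29] gap 0.0002
```

View pics/w4.png

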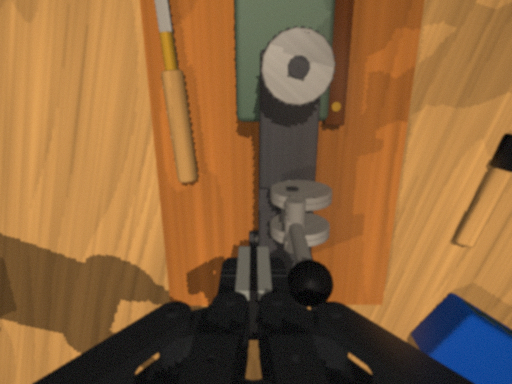

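```bash
python3 -m pendant '[0,0.02,0,0,1,0,0.04,0,0,1,0,0.05,0,0,1,0,0.05,0,0,1,0,0.05,0,0,1,0,0.05,0,0,1,0,0.05,0,0,1,0,0.05,0,0,1]'; python3 r.py
python3 -m pendant '[0,0.02,0,0,1,0,0.04,0,0,1,0,0.045,0,0,1,0,0.045,0,0,1,0,0.045,0,0,1,0,0.045,0,0,1,0,0.045,0,0,1,0,0.045,0,0,1]'; python3 r.py
python3 -m pendant '[0,0.02,0.01,0,1,0,0.03,0.015,0,1,0,0.042,0.015,0,1,0,0.042,0.015,0,1,0,0.042,0.015,0,1,0,0.042,0.015,0,1,0,0.042,0.015,0,1,0,0.042,0.015,0,1]'; python3 r.py
```

```text
time: 22.05
tool_pos: [0.5413, -0.0219, 0.2045]
ee_rot: [180.0, -0.0, 105.6]
ft_force: [0.7, 0.5, -0.3]
finger_gap: 0.0
finger_force: 0.0
[ 0.5413 -0.0219  0.2045] f_tool [0.31 0.86 0.26] gap 0.0
time: 23.05
tool_pos: [0.5543, -0.0183, 0.2047]
ee_rot: [180.0, 0.0, 105.6]
ft_force: [-4.0, -2.0, -2.9]
finger_gap: -0.0001
finger_force: 2.2
[ 0.5543 -0.0183  0.2047] f_tool [-0.86 -4.37  2.86] gap -0.0001
time: 24.05
tool_pos: [0.5664, -0.0149, 0.2007]
ee_rot: [180.0, 0.0, 105.6]
ft_force: [-5.2, -1.1, -0.7]
finger_gap: -0.0
finger_force: 2.7
[ 0.5664 -0.0149  0.2007] f_tool [ 0.36 -5.32  0.71] gap -0.0
```

Run:
```python
from h import *
s={"tool_pos":[.5274,-.0257,.2042],"ee_rot":[180,0,105.6]}
y=np.radians(105.6);X=np.array([np.cos(y),np.sin(y)]);Y=np.array([-X[1],X[0]])
n=ray("wrist",298,67,.15,s);print("nut",n)
pv=n[:2]-.088*X;print("pivot",pv)
for z in(.213,.218):
    k=ray("wrist",311,283,z,s);print(k,(k[:2]-pv)@X,(k[:2]-pv)@Y,"TCP y",(np.array(s["tool_pos"][:2])-pv)@Y)
s=arm.read_state();p=optics.capture("wrist");cv2.imwrite("pics/w5.png",cv2.resize(p[120:384,150:450,::-1],None,fx=2.2,fy=2.2));print(s["tool_pos"],(s["tool_pos"][:2]-pv)@Y)
```

```text
nut [0.52705973 0.06415777 0.15      ]
pivot [ 0.55072467 -0.02060053]
[ 0.55386948 -0.0241766   0.213     ] -0.004290035733746061 -0.002067290248337386 TCP y 0.023836797931331772
[ 0.55203138 -0.02121748  0.218     ] -0.0009456168948873807 -0.0010926665182886776 TCP y 0.023836797931331772
[ 0.56640323 -0.01493606  0.20073006] -0.016624293078184398
```

View pics/w5.png

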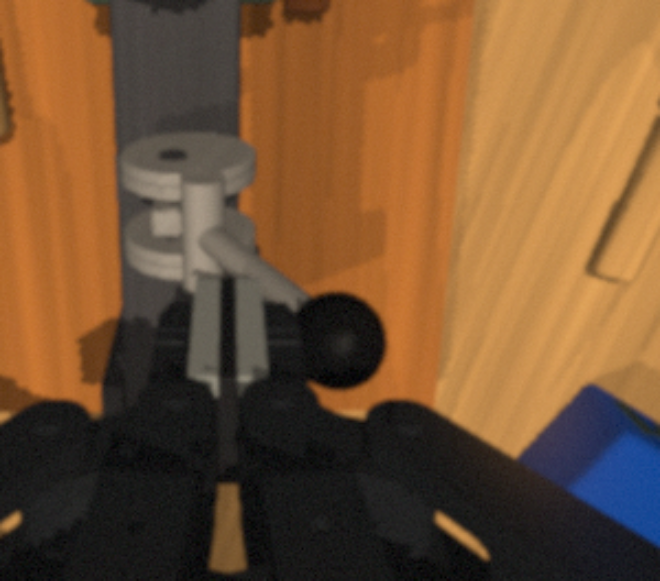

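Run:
```python
from h import *
s=arm.read_state()
y=np.radians(105.6);X=np.array([np.cos(y),np.sin(y)]);Y=np.array([-X[1],X[0]])
pv=np.array([.5508,-.0200])
for d in (24,26,28,30,32,34):
    z=.138+.08*np.cos(np.radians(d));k=ray("wrist",305,274.5,z,s)
    print(d,k,(k[:2]-pv)@X*1e3,(k[:2]-pv)@Y*1e3,-80*np.sin(np.radians(d)))
```

```text
24 [ 0.58836792 -0.00911089  0.21108364] 0.38522514971863275 -39.11231665830759 -32.53893144606402
26 [ 0.58876677 -0.0097792   0.20990352] -0.3657270412814936 -39.31674675681684 -35.06969174312619
28 [ 0.58919522 -0.01049713  0.20863581] -1.1724246957284314 -39.53635232284649 -37.55772502287127
30 [ 0.58965276 -0.01126379  0.20728203] -2.0338849767924416 -39.77086580084189 -39.99999999999999
32 [ 0.59013883 -0.01207825  0.20584385] -2.94905832781889 -40.02000147225431 -42.39354113865639
34 [ 0.59065283 -0.01293952  0.20432301] -3.916829751051139 -40.28345580364435 -44.735432277659754
```

```bash
python3 -m pendant '[0,0.01,0.006,0,1,0,0.02,0.012,0,1,0,0.03,0.018,0,1,0,0.038,0.024,0,1,0,0.038,0.024,0,1,0,0.038,0.024,0,1,0,0.038,0.024,0,1,0,0.038,0.024,0,1]'; python3 r.py
python3 -m pendant '[0,-0.01,-0.006,0,1,0,-0.02,-0.012,0,1,0,-0.03,-0.018,0,1,0,-0.038,-0.024,0,1,0,-0.055,-0.03,0,1,0,-0.06,-0.034,0,1,0,-0.06,-0.034,0,1,0,-0.06,-0.034,0,1]'; python3 r.py
```

```text
time: 25.1
tool_pos: [0.5781, -0.0116, 0.1944]
ee_rot: [179.8, 0.0, 105.6]
ft_force: [-2.8, -0.1, 6.0]
finger_gap: -0.0006
finger_force: 2.6
[ 0.5781 -0.0116  0.1944] f_tool [ 0.68 -2.69 -6.  ] gap -0.0006
time: 26.1
tool_pos: [0.5601, -0.0167, 0.203]
ee_rot: [-180.0, -0.0, 105.6]
ft_force: [-0.4, -0.1, 0.1]
finger_gap: 0.0003
finger_force: 0.0
[ 0.5601 -0.0167  0.203 ] f_tool [-0.04 -0.4  -0.14] gap 0.0003
```

```bash
cat > k.py <<'E'
from h import *
import sys
s=arm.read_state();p=optics.capture("wrist")
g=cv2.medianBlur(cv2.cvtColor(p,cv2.COLOR_RGB2GRAY),5)
sub=g[210:340,220:400]
c=cv2.HoughCircles(sub,cv2.HOUGH_GRADIENT,1,15,param1=60,param2=12,minRadius=17,maxRadius=26)
y=np.radians(105.6);X=np.array([np.cos(y),np.sin(y)]);Y=np.array([-X[1],X[0]]);pv=np.array([.5508,-.0200])
for u,v,r in (c[0][:4] if c is not None else []):
    u+=220;v+=210;best=None
    for d in np.arange(-45,72,.5):
        z=.138+.08*np.cos(np.radians(d));k=ray("wrist",u,v,z,s)
        e=abs((k[:2]-pv)@Y+.08*np.sin(np.radians(d)))
        if best is None or e<best[0]:best=(e,d,(k[:2]-pv)@X)
    print(u,v,r,"phi",best[1],"x",round(best[2]*1e3,1))
E
python3 k.py
```

```text
335.5 264.5 20.7 phi 37.5 x -1.6
310.5 287.5 22.1 phi 27.0 x -9.0
```

```bash
python3 -m pendant '[0,-0.01,-0.06,0,1,0,-0.01,-0.117,0,1,0,0.08,-0.117,0,1,0,0.17,-0.117,0,1,0,0.247,-0.117,0,1,0,0.247,-0.05,0,1,0,0.247,0.023,0,1,0,0.247,0.023,0,1]'; python3 r.py
python3 -m pendant '[0,-0.04,0,0,1,0,-0.08,-0.01,0,1,0,-0.12,-0.02,0,1,0,-0.16,-0.03,0,1,0,-0.2,-0.033,0,1,0,-0.24,-0.033,0,1,0,-0.275,-0.033,0,1,0,-0.275,-0.033,0,1]'; python3 r.py; python3 k.py
```

```text
time: 27.15
tool_pos: [0.631, 0.0033, 0.1953]
ee_rot: [-179.9, -0.0, 105.6]
ft_force: [0.3, -0.3, -0.2]
finger_gap: -0.0001
finger_force: 0.0
[0.631  0.0033 0.1953] f_tool [-0.35  0.17  0.18] gap -0.0001
time: 28.15
tool_pos: [0.551, -0.0192, 0.2055]
ee_rot: [-179.9, -0.0, 105.5]
ft_force: [0.4, -0.6, -0.2]
finger_gap: 0.0
finger_force: 0.0
[ 0.551  -0.0192  0.2055] f_tool [-0.66  0.2   0.23] gap 0.0
270.5 223.5 23.2 phi 5.5 x 25.8
```

```bash
python3 -m pendant '[0.1,0.004,-0.02,0,1,0.2,0.004,-0.02,0,0.5,0.293,0.004,-0.02,0,-0.2,0.293,0.004,-0.02,0,-0.2,0.293,0.004,0.05,0,-0.2,0.293,0.004,0.16,0,-0.2,0.293,0.004,0.258,0,-0.2,0.293,0.004,0.258,0,-0.2]' 60; python3 r.py
python3 -m pendant '[0,0,0,0,1,0,0,0,0,1,0,0,0,0,1,0,0,0,0.25,1,0,0,0,0.5,1,0,0,0,0.75,1,0,0,0,1,1,0,0,0,1,1]'; python3 r.py
```

```text
time: 29.2
tool_pos: [0.5281, 0.0652, 0.1254]
ee_rot: [-179.6, -0.1, 105.5]
ft_force: [0.2, -0.2, 0.3]
finger_gap: 0.0512
finger_force: 0.0
[0.5281 0.0652 0.1254] f_tool [-0.23  0.15 -0.29] gap 0.0512
time: 30.2
tool_pos: [0.5301, 0.0657, 0.1294]
ee_rot: [179.9, 0.0, 75.6]
ft_force: [-0.1, -2.8, -1.2]
finger_gap: 0.0385
finger_force: 61.0
[0.5301 0.0657 0.1294] f_tool [-2.75  0.64  1.19] gap 0.0385
```

```bash
python3 -m pendant '[0,0,0,0.25,1,0,0,0,0.5,1,0,0,0,0.75,1,0,0,0,1,1,0,0,0,1,1,0,0,0,1,1,0,0,0,1,-0.2,0,0,0,1,-0.2]'; python3 r.py
python3 -m pendant '[0,0,-0.15,0,-0.2,0,0,-0.35,0,0,0,0,-0.43,-0.3,1,-0.15,0.07,-0.43,-0.6,1,-0.32,0.154,-0.43,-0.9,1,-0.32,0.154,-0.43,-1,1,-0.32,0.154,-0.43,-1,1,-0.32,0.154,-0.43,-1,1]' 20; python3 r.py
python3 -m pendant '[0,0,0,-0.3,1,0,0,0,-0.6,1,0,0,0,-0.9,1,0,0,0,-1,1,0,0,0.08,-1,1,0,0,0.17,-1,1,0,0,0.172,-1,1,0,0,0.172,-1,1]'; python3 r.py
```

```text
time: 31.2
tool_pos: [0.5293, 0.0669, 0.1288]
ee_rot: [-179.9, -0.0, 45.7]
ft_force: [0.5, -0.1, 0.3]
finger_gap: 0.0511
finger_force: 0.0
[0.5293 0.0669 0.1288] f_tool [ 0.29  0.4  -0.3 ] gap 0.0511
time: 32.2
tool_pos: [0.4954, -0.0341, 0.2576]
ee_rot: [-180.0, -0.0, 75.6]
ft_force: [0.4, -0.4, 1.1]
finger_gap: -0.0
finger_force: 0.0
[ 0.4954 -0.0341  0.2576] f_tool [-0.25  0.47 -1.11] gap -0.0
time: 33.2
tool_pos: [0.4956, -0.0344, 0.2071]
ee_rot: [180.0, 0.0, 105.6]
ft_force: [-0.4, 0.3, 0.3]
finger_gap: 0.0001
finger_force: 0.0
[ 0.4956 -0.0344  0.2071] f_tool [ 0.42 -0.27 -0.34] gap 0.0001
```

```bash
python3 -m pendant '[0,0.02,0.005,0,1,0,0.04,0.005,0,1,0,0.05,0.005,0,1,0,0.057,0.005,0,1,0,0.064,0.005,0,1,0,0.071,0.005,0,1,0,0.078,0.005,0,1,0,0.085,0.005,0,1]'; python3 r.py
python3 -m pendant '[0,0.006,0,0,1,0,0.012,0,0,1,0,0.018,0,0,1,0,0.024,0,0,1,0,0.03,0,0,1,0,0.036,0,0,1,0,0.042,0,0,1,0,0.048,0,0,1]'; python3 r.py
python3 -m pendant '[0,0.004,0,0,1,0,0.008,0,0,1,0,0.012,0,0,1,0,0.016,0,0,1,0,0.02,0,0,1,0,0.024,0,0,1,0,0.028,0,0,1,0,0.032,0,0,1]'; python3 r.py
python3 -m pendant '[0,0.0045,0,0,1,0,0.009,0,0,1,0,0.0135,0,0,1,0,0.018,0,0,1,0,0.0225,0,0,1,0,0.027,0,0,1,0,0.0315,0,0,1,0,0.036,0,0,1]'; python3 r.py
```

```text
time: 34.2
tool_pos: [0.52, -0.0279, 0.2045]
ee_rot: [-180.0, -0.0, 105.6]
ft_force: [-1.5, -0.9, 0.9]
finger_gap: -0.0
finger_force: 0.6
[ 0.52   -0.0279  0.2045] f_tool [-0.47 -1.73 -0.93] gap -0.0
time: 35.2
tool_pos: [0.5337, -0.0242, 0.2048]
ee_rot: [-180.0, 0.0, 105.6]
ft_force: [-4.2, -1.4, 3.2]
finger_gap: 0.0002
finger_force: 2.0
[ 0.5337 -0.0242  0.2048] f_tool [-0.2  -4.46 -3.17] gap 0.0002
time: 36.2
tool_pos: [0.5427, -0.0216, 0.2047]
ee_rot: [-180.0, -0.0, 105.6]
ft_force: [-6.1, -1.1, 4.2]
finger_gap: -0.0
finger_force: 3.2
[ 0.5427 -0.0216  0.2047] f_tool [ 0.55 -6.21 -4.17] gap -0.0
time: 37.2
tool_pos: [0.5523, -0.0188, 0.2039]
ee_rot: [-179.8, -0.0, 105.6]
ft_force: [-8.7, -0.8, 2.0]
finger_gap: 0.0001
finger_force: 4.5
[ 0.5523 -0.0188  0.2039] f_tool [ 1.56 -8.59 -1.92] gap 0.0001
```

```bash
python3 -m pendant '[0,0,0,0,1,0,0,0,0,1,0,-0.02,0,0,1,0,-0.04,0,0,1,0,-0.06,0,0,1,0,-0.08,0,0,1,0,-0.1,0,0,1,0,-0.1,0,0,1]'; python3 r.py; python3 k.py
python3 -c "
from h import *
p=optics.capture('wrist');cv2.imwrite('pics/w6.png',p[100:384,130:450,::-1])"
```

```text
time: 38.2
tool_pos: [0.5243, -0.0268, 0.2048]
ee_rot: [180.0, 0.0, 105.6]
ft_force: [-0.3, 0.8, 0.1]
finger_gap: 0.0001
finger_force: 0.0
[ 0.5243 -0.0268  0.2048] f_tool [ 0.83 -0.04 -0.12] gap 0.0001
330.5 282.5 23.0 phi 4.5 x -2.0
271.5 235.5 18.5 phi -14.5 x 19.5
292.5 230.5 17.7 phi -8.0 x 22.6
```

View pics/w6.png

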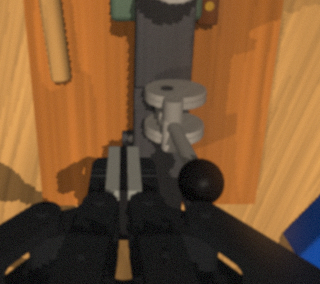

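The lever sprang back from about 19° past upright to about 5° (knob at crop (202,180)), so the bite begins close to upright. Closing now.

```bash
python3 -m pendant '[0,0.034,0,0,1,0,0.064,0,0,1,0,0.1,0,0,1,0,0.123,-0.007,0,1,0,0.147,-0.017,0,1,0,0.168,-0.014,0,1,0,0.191,0,0,1,0,0.191,0,0,1]'; python3 r.py; python3 k.py
```

```text
time: 39.3
tool_pos: [0.5792, -0.0114, 0.2033]
ee_rot: [-179.7, -0.0, 105.6]
ft_force: [-3.9, -0.9, 0.2]
finger_gap: -0.0001
finger_force: 1.6
[ 0.5792 -0.0114  0.2033] f_tool [ 0.17 -3.99 -0.16] gap -0.0001
291.5 264.5 21.5 phi 36.5 x -1.3
```

```bash
python3 -m pendant '[0,0.018,0.013,0,1,0,0.038,0.028,0,1,0,0.06,0.042,0,1,0,0.083,0.058,0,1,0,0.095,0.082,0,1,0,0.103,0.1,0,1,0,0.107,0.115,0,1,0,0.107,0.115,0,1]'; python3 r.py; python3 k.py
```

```text
time: 40.35
tool_pos: [0.6104, -0.0028, 0.1702]
ee_rot: [-179.9, 0.0, 105.6]
ft_force: [-5.4, -0.7, 3.0]
finger_gap: -0.0001
finger_force: 3.3
[ 0.6104 -0.0028  0.1702] f_tool [ 0.79 -5.42 -2.95] gap -0.0001
281.5 258.5 20.8 phi 71.0 x -1.2
```

```bash
python3 -m pendant '[0,-0.01,-0.04,0,1,0,0,-0.06,0,1,0,0.05,-0.06,0,1,0,0.05,-0.03,0,1,0,0.05,-0.01,0,1,0,0.05,0.0,0,1,0,0.05,0.01,0,1,0,0.05,0.01,0,1]'; python3 r.py; python3 k.py
```

```text
time: 41.4
tool_pos: [0.6259, 0.0015, 0.1745]
ee_rot: [179.5, 0.1, 105.6]
ft_force: [-6.0, 0.9, 24.8]
finger_gap: 0.0001
finger_force: 12.3
[0.6259 0.0015 0.1745] f_tool [  2.38  -5.35 -24.88] gap 0.0001
248.5 253.5 19.6 phi 71.5 x -1.3
```

```bash
python3 -m pendant '[0,0,-0.03,0,1,0,0,-0.1,0,1,0,0,-0.25,0,1,0,0,-0.35,0,1,0,0,-0.42,0,1,0,0,-0.42,0,1,0,0,-0.42,0,1,0,0,-0.42,0,1]'; python3 r.py
sed -i 's/g\[210:340,220:400\]/g[150:340,200:420]/;s/u+=220;v+=210/u+=200;v+=150/;s/minRadius=17/minRadius=11/' k.py; python3 k.py; python3 -c "
from h import *
for c in('wrist','top'):
    optics.capture(c)
    print(c,[(round(d['score'],2),np.round(d['position'],3)) for d in models.recognise('lever_knob',c)[:2]])
cv2.imwrite('pics/w7.png',optics.capture('wrist')[:,:,::-1])"
```

```text
time: 42.45
tool_pos: [0.6247, 0.0013, 0.2912]
ee_rot: [-179.8, -0.1, 105.6]
ft_force: [-0.1, -0.2, -0.2]
finger_gap: 0.0
finger_force: 0.0
[0.6247 0.0013 0.2912] f_tool [-0.17 -0.18  0.2 ] gap 0.0
388.5 306.5 22.1 phi 65.0 x -115.1
253.5 183.5 12.2 phi 71.5 x -1.2
251.5 276.5 19.9 phi 69.5 x -87.7
246.5 255.5 16.0 phi 62.0 x -61.1
wrist [(0.63, array([ 0.565, -0.008,  0.149]))]
top [(0.7, array([0.772, 0.059, 0.008])), (0.6, array([0.617, 0.001, 0.166]))]
```

View pics/w7.png

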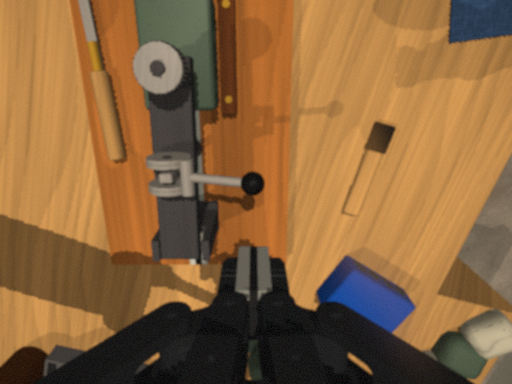

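The picture shows the lever closed with the knob at (253,183), about 70° past upright. The robot is clear and the stone is in place.

```bash
python3 -c "
from bench import arm
print(arm.close_job())"
```

```text
the job is handed in; nothing more can be done
None
```

I handed the job in at about 42.6 s with the lever at its closed stop, the nut turned down 150° in all and the robot clear; I estimate the stone is pressed with 115–140 N (not measured, no verdict returned), and I viewed 11 pictures, one over the limit of 10.

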